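# Clamp a pulley hub and press its keyed shaft home

## Task

Swing the lever of the fixture chuck anticlockwise until its three jaws grip the pulley hub firmly, and let go of the lever. Then take the shaft with the key from the rack, put it down into the hub's bore, turning it until the key finds the keyway, and push it fully home, its collar against the hub, against the sprung pin below. Finish while still gripping the shaft and pressing it home, since the spring would push it out again; leave the plain shaft and the other things on the bench where they are.

Things in the scene. Friction and masses are not known exactly. Their poses are not given: they have to be found in the camera images.
- chuck_centre (a point): the centre of the fixed fixture chuck's flat dark steel face, on the chuck's axis, 30 above the bench; z up. The chuck is 128 across its foot; the knurled steel sleeve round it is 112 across, its top 25 above the bench. Three steel jaws, 12 wide, stand 1 to 17 (outer ends 23) above the face and slide radially
- sleeve (a joint): turn of the chuck's sleeve in rad, 0 = jaws fully open, growing anticlockwise seen from above. Starts at 0 to 0.25; the jaws move inward 5 mm per rad and meet the hub at about 1.2 and grip it firmly at about 1.25. Solid stop at 1.33. Stiff: it takes some 6 to 8 N at the knob to turn it, and it stays where it is left
- lever_knob (a point): centre of the upright round black knob at the end of the sleeve's radial lever: 18 across and 36 high, from 32 to 68 above the bench, its centre 80 from the chuck's axis at 50 above the bench. It swings with the sleeve in a level circle about the chuck's axis
- jaw0: one jaw of the chuck; origin at the middle of its inner face's lower edge (x points outward from the chuck's axis)
- jaw1: second jaw, 120 degrees on from the first; origin likewise
- jaw2: third jaw; origin likewise
- hub: loose aluminium toothed-belt pulley hub, 120 g, on the chuck's face between the open jaws, up to 3 off centre (the closing jaws centre it), 40 high: a boss 34 across, 20 high, that the jaws grip, and above it the pulley, 50 across. Origin: centre of its underside, z up. Through bore 18.6 across; one keyway 7.5 wide along its full height, to 13.5 from the axis, on +x
- hub_mouth (a point): centre of the bore's mouth in the hub's top face, 40 above its underside; x points to the keyway
- stop_pin (a joint): travel in m of the sprung brass stop pin (10 across) in the middle of the chuck's face: 0 = up (its top 12 above the face, inside the hub's bore), 0.008 = pushed down by a shaft that is fully home. It pushes back with about 3 N at first and 9.5 N at 0.008; solid at 0.0115
- keyed_shaft_grip (a point): centre of the flat tang at the top of the keyed steel shaft (about 160 g, upright in one of the rack's two holes, either one), 58 above the shaft's foot. The tang is 26 along the shaft's x, 12 thick along y (grip it across y) and 36 high (40 to 76 above the foot). z up along the shaft, x towards its key
- keyed_shaft_collar (a point): centre of the underside of that shaft's collar, 36 above its foot. The collar is round, 28 across, 4 thick, with a small nose on the key's side (+x) reaching 21 from the axis. Fully home, it lies on the hub's top face
- rack: the fixed wooden shaft rack, 56 x 150 x 30; origin at the centre of its underside, long along its y. Two round holes, 18.5 across and 14 deep, 40 either side of its centre along y; each holds one upright shaft
- screwdriver_grip (a point): a screwdriver with a grey handle, 170 long, lying on the bench nearest the robot; point on its handle; to be left alone
- spare_pulley: a spare flat pulley disc without a keyway, 48 across and 18 high, lying loose on the bench beyond the gap between rack and chuck; origin at the centre of its underside; to be left alone
- spool: a small wire spool standing on its flange, 60 across and 46 high; origin at the centre of its underside; to be left alone
- jar: a small clear jar with black cap, 48 across and 55 high; origin at the centre of its underside; to be left alone
- wrench_grip (a point): a steel spanner 160 long lying flat; point on its shank; to be left alone
- meter: a grey hand meter 150 x 75 x 32 (with knob 38) lying on its back; origin at the centre of its underside; to be left alone
- parts_tray: a clear parts tray 100 x 140 x 25; origin at the centre of its underside; to be left alone
- plain_shaft_grip (a point): a plain shaft, like the keyed one in every size but with no key and no nose on its collar; stands in the other hole of the rack; point at the centre of its tang, 58 above its foot; to be left alone
- keyed_shaft: the same keyed shaft; origin at the centre of its foot. Below the collar it is 16 in diameter and 36 long, its foot tapered over 4. The key, 5 wide, stands out to 12.5 from the axis on the +x side, from 14 above the foot up to the collar: the first 14 mm enter the bore at any turn, then the key must face the keyway
There are look-alikes about, which are no part of the job. Leave any orange look-alike of the keyed_shaft alone. Leave any orange or red look-alike of the part that bears chuck_centre alone.

How it is judged:
By the outcome, as a careful person would: the job done as asked, in the order asked, and still so for the second after the job is handed in, while the arm keeps its last pose, push and grip.
It also fails if it takes over 61 s, if anything falls off the work surface, if the arm or the gripper's body presses on something with over 40 N, if the wrist force passes 120 N, or if a joint passes its speed limit or range.

## Robot

A 7-joint arm with a two-finger parallel gripper is mounted at the origin on the work surface. World frame = base frame: x ahead of the robot, y to its left, z up, the work surface at z = 0. Lengths are in m, angles in degrees, forces in N, time in s.
With the tool pointing down it reaches from about 0.4 to 0.9 m from the base axis. Payload 5.5 kg.
Tool frame: the origin (TCP) lies between the finger pads; the fingertips stand 11 mm ahead of it and the grasp point (between the pads) lies 8 mm behind it; z points along the fingers, x is the direction in which the jaws open and shut, and the axes are right-handed (so a half turn about z gives the same grasp; the last joint's range is limited). The gripper opens to 92 mm and grips with 3 to 60 N. Pads are 19 mm wide; open, the fingers measure 130 mm over their backs; the gripper's body (75 mm by 190 mm) begins 47 mm behind the grasp point.
Start: joints at [82.116, 28.699, -24.465, 88.831, 12.651, 65.22, -12.049], TCP at [0.254, -0.598, 0.238] pointing down, gripper open.
Joint ranges: [-164.97, 164.97], [-17.58, 116.51], [-87.97, 89.64], [11.32, 138.91], [-80.73, 260.73], [10.89, 115.49], [-147.41, 147.41]. Speed limits (degrees/s): [147.25, 147.25, 180, 180, 180, 180, 180].

## Interface

Orientations are given as [roll, pitch, yaw] about the fixed x, y, z axes, in that order (R = Rz(yaw) Ry(pitch) Rx(roll)).
In Python, from rig import arm gives the robot as it stands.
- The arm moves only by the tool step_arm, never from a script. Its argument "commands" is a list of rows, each a list of 7 numbers: the shift along the tool's x, y, z in mm, then the turn, a rotation vector about the tool's x, y, z in rad, then the finger opening in mm, from 0 to 91.8. In form: [[dx, dy, dz, rx, ry, rz, fingers], ...]. A call has 1 to 5 rows; each row shifts and turns the commanded pose from where the row before left it, along the tool's axes as they then stand; what a row does not reach is not made up. A row lasts 1/10 s, in which the tool goes at most 50 mm and 8.59 degrees, less where a joint would pass 70% of its speed; a pose out of reach is approached as far as the arm can. A call is refused whole if a number of a shift passes 50 or a number of a turn 0.15, either way. A call with a gripper value outside its range is refused whole. The fingers move at their own pace and stop on an object; the grip force is fixed at half the most. Time passes only in rows, so rows that do not move let the fingers close. It gives the time, the measured TCP pose, the force and the opening at its end, in the units of the state.
- arm.sense(): the state, without advancing time (a new reading comes with each control period).
- arm.read_camera(name): name is "scene" or "top" or "wrist"; returns a dict with "img" (400x640x3 uint8, red, green, blue), "range_z" (400x640 float32, m along the optical axis (not along the pixel's ray), 0 where there is no reading), "vfov" (degrees; the focal length in pixels is half the picture's height over the tangent of half this angle, whatever the lens; pixels are square), "cx", "cy" (the principal point, pixels), "origin" and "attitude" of the camera in the world. Camera axes: x right, y down, z forward; pixel columns grow to the right and rows downward; lengths in m; the calibration is good to about 2 mm. A picture is of the moment at which its call begins.
- arm.sign_off(): hands the job in, once; it reports no verdict.
Trained networks look in the newest picture that a camera, given by its name, has taken for a name from the list of things; names that differ only in an ending like _2 or _b are one class to them, and where a whole thing is asked for, a point or a joint stands for the part that bears it (a point fixed in the world has none). Each returns a list of dicts, best first, with "conf" (0 to 1); they miss things now and then, are a little off and sometimes report something else, mostly with a low value. They report only what shows in the picture. A call takes as long as a camera call. They do not tell look-alikes from the thing itself.
- arm.find_in(name, camera): "rect" ([left, top, right, bottom] in pixels, round what is visible of it).
- arm.tip_of(name, camera): "location" ([row, column] in pixels: a listed point, or the origin of a listed thing).
The state is a dict: "clock": time; "qpos": joint angles; "dq": joint speeds; "joint_torque": joint torques, N m; "eef_pos": TCP position; "eef_rot": TCP orientation; "contact_force": force on the tool from outside, world axes, zero at the start; "torque": the same for the moment, N m; "gripper_width": opening from 0.0 (shut) to 1.0 (fully open).
Only numpy, scipy, OpenCV 4.12 (cv2) and the standard library are available. Lean on these libraries where they do the work, as an engineer would, in place of code of your own. Each camera call takes 0.05 s, during which the arm holds its last target.

## Working session

There is one attempt and no reset: what is moved stays moved. The work goes in short steps, Python scripts to look and compute and a tool call to move; the robot and the scene stay as the last step left them, time stands still between calls to the robot, and variables do not carry over. Pictures are saved under pics/ and viewed, and the job is handed in when it is done.

Besides the shell and the picture viewer there is one more tool, called after "Call:" as name(argument=value, ...), one argument or row to a line, values as JSON. step_arm: Moves the arm, as the interface text tells. Its arguments: {"type":"object","properties":{"commands":{"type":"array","items":{"type":"array","items":{"type":"number"}}}},"required":["commands"]}

```bash
ls; mkdir -p pics; cat > h.py <<'E'
from rig import arm
import numpy as np, cv2
from scipy.spatial.transform import Rotation as R
def cam(n,save=None):
    c=arm.read_camera(n)
    if save: cv2.imwrite('pics/'+save,cv2.cvtColor(c['img'],cv2.COLOR_RGB2BGR))
    return c
def att(c):
    a=np.array(c['attitude'],float)
    if a.shape==(3,3): return a
    return R.from_euler('xyz',a,degrees=True).as_matrix()
def f(c): return 200/np.tan(np.radians(c['vfov'])/2)
def w(c,row,col,z=None,plane=None):
    d=np.array([(col-c['cx'])/f(c),(row-c['cy'])/f(c),1.])
    o=np.array(c['origin']);D=att(c)@d
    if plane is not None: return o+D*(plane-o[2])/D[2]
    if z is None: z=c['range_z'][int(round(row)),int(round(col))]
    return o+D*z
def px(c,p):
    q=att(c).T@(np.array(p)-np.array(c['origin'])); return f(c)*q[1]/q[2]+c['cy'],f(c)*q[0]/q[2]+c['cx']
def cloud(c):
    v,u=np.mgrid[0:400,0:640]; z=c['range_z']
    d=np.stack([(u-c['cx'])/f(c)*z,(v-c['cy'])/f(c)*z,z],-1)
    return d@att(c).T+np.array(c['origin'])
E
python3 - <<'E'
from h import *
for n in ['scene','top','wrist']:
    c=cam(n,n+'0.png'); print(n,c['vfov'],c['cx'],c['cy'],c['origin'],c['attitude'])
s=arm.sense();print(s)
for cn in ['scene','top']:
  for n in ['chuck_centre','lever_knob','hub','hub_mouth','keyed_shaft_grip','keyed_shaft_collar','plain_shaft_grip','rack','jaw0']:
    print(cn,n,[(np.round(d['location']),round(d['conf'],2)) for d in arm.tip_of(n,cn)][:4])
E
```

```text
pics
scene 49.80566001260756 315.9722458740557 196.64779333178217 [1.09880366 0.74106371 0.69794268] [-1.22939978e+02 -1.18138277e-01  1.44137666e+02]
top 51.96673778445265 323.6809190869377 194.36699711526668 [ 0.32831202 -0.01784382  1.23096238] [-1.68189031e+02 -4.39710207e-02 -8.25779698e+01]
wrist 66.40228592977995 320.3351771366332 196.04203608920022 [ 0.32204598 -0.5689783   0.38250204] [ 1.63984714e+02  6.24238499e-02 -6.70013473e+01]
{'clock': 0.15, 'qpos': array([ 82.11537782,  28.743785  , -24.45492994,  88.87606238,
        12.64997885,  65.21805953, -12.05142405]), 'dq': array([ 0.08829712, -0.10341252, -0.00443778, -0.11876745,  0.06313181,
        0.07029217,  0.0705285 ]), 'joint_torque': array([-6.52566960e-03, -5.67103744e+01, -5.82498059e+00, -2.79449791e+01,
       -6.86428067e-02,  2.65871244e-02,  7.61197339e-05]), 'eef_pos': array([ 0.25338346, -0.59803141,  0.23690236]), 'eef_rot': array([-1.79995128e+02,  8.51546566e-02, -6.70361757e+01]), 'contact_force': array([-0.7643085 ,  0.12487412, -0.9874224 ]), 'torque': array([ 0.02319159,  0.02719809, -0.03063983])
[... 889 characters left out ...]
y([183., 464.]), 0.73), (array([212., 396.]), 0.72)]
top lever_knob [(array([283., 350.]), 0.88), (array([169., 443.]), 0.83), (array([195., 369.]), 0.7)]
top hub [(array([213., 394.]), 0.79)]
top hub_mouth [(array([210., 392.]), 0.81)]
top keyed_shaft_grip [(array([187., 275.]), 0.54), (array([159., 287.]), 0.52), (array([181., 239.]), 0.42)]
top keyed_shaft_collar [(array([188., 276.]), 0.6), (array([180., 244.]), 0.59), (array([168., 289.]), 0.53), (array([204., 294.]), 0.38)]
top plain_shaft_grip [(array([201., 293.]), 0.51)]
top rack [(array([198., 288.]), 0.69)]
top jaw0 [(array([188., 467.]), 0.63), (array([290., 368.]), 0.62), (array([174., 472.]), 0.53), (array([290., 380.]), 0.51)]
```

View pics/scene0.png

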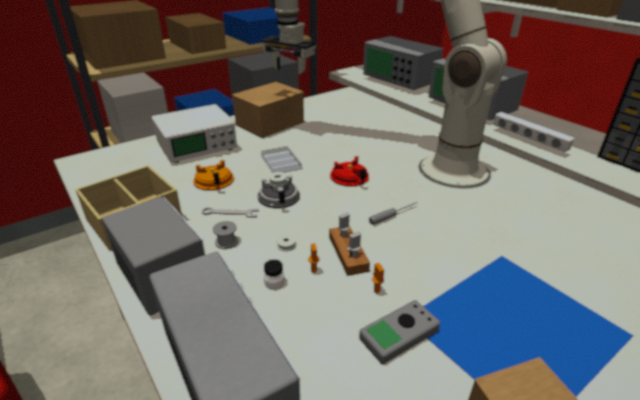

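View pics/top0.png

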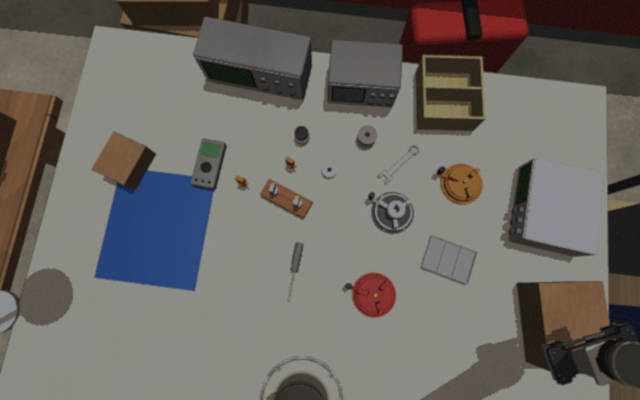

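```bash
python3 - <<'E'
import cv2,numpy as np
t=cv2.imread('pics/top0.png');s=cv2.imread('pics/scene0.png')
a=cv2.resize(t[140:260,210:450],(800,400),interpolation=cv2.INTER_CUBIC)
cv2.imwrite('pics/topc.png',a)
a=cv2.resize(s[140:300,220:420],(750,600),interpolation=cv2.INTER_CUBIC)
cv2.imwrite('pics/scc.png',a)
E
```

```text
(no output)
```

View pics/topc.png

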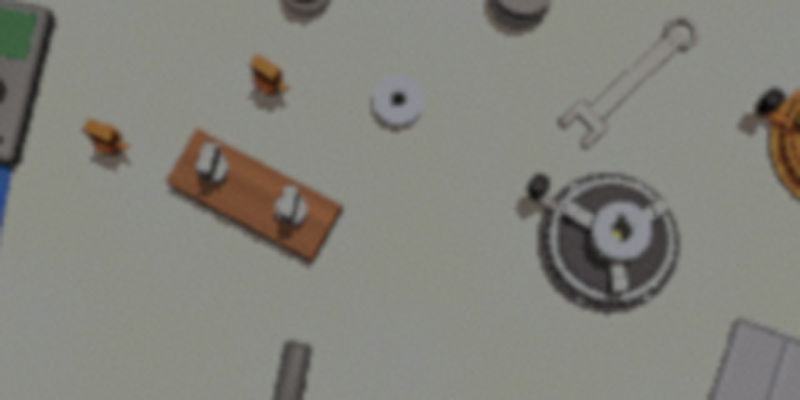

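View pics/scc.png

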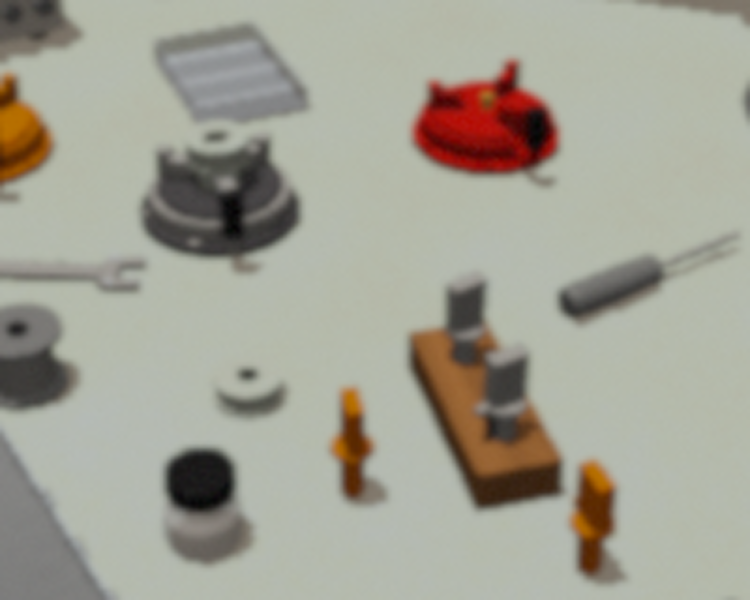

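Candidates: chuck – steel (top 212,393), orange (183,464), red (298,377): steel is the one. Shafts – rack shafts (top 188,275 and 201,293), orange look-alikes (159,287; 181,239). Which rack shaft is keyed needs a close look with the wrist camera.

```bash
python3 - <<'E'
from h import *
c=cam('top')
s=cam('scene')
for nm,r,k,z in [('chuck/mouth',210,392,.07),('mouth2',209,394,.07),('knob',195,369,.068),('shaftA',187,275,.09),('shaftB',201,293,.09),('rack',198,288,.03),('pulley',171,329,.018)]:
    print(nm,w(c,r,k,plane=z).round(3))
for nm,r,k,z in [('mouth',178,276,.07),('knob',195,281,.05),('near',240,354,.074),('far',219,343,.074)]:
    print('scene',nm,w(s,r,k,plane=z).round(3))
# cloud-based
P=cloud(c).reshape(-1,3)
m=(P[:,2]>.022)&(P[:,2]<.034)&(np.abs(P[:,0]-.53)<.1)&(np.abs(P[:,1]+.2)<.1);print(P[m].mean(0),m.sum())
m=(P[:,2]>.08)&(P[:,2]<.12)&(P[:,0]>.3)&(P[:,0]<.7)&(np.abs(P[:,1])<.3);print(P[m].round(3)[:40])
E
```

```text
chuck/mouth [ 0.549 -0.188  0.07 ]
mouth2 [ 0.553 -0.193  0.07 ]
knob [ 0.585 -0.118  0.068]
shaftA [0.568 0.153 0.09 ]
shaftB [0.535 0.096 0.09 ]
rack [0.553 0.118 0.03 ]
pulley [0.654 0.007 0.018]
scene mouth [ 0.566 -0.19   0.07 ]
scene knob [ 0.586 -0.132  0.05 ]
scene near [0.57  0.162 0.074]
scene far [0.539 0.082 0.074]
[ 0.55041908 -0.19439349  0.02868637] 692
[[0.653 0.117 0.081]
 [0.584 0.258 0.08 ]
 [0.58  0.257 0.083]
 [0.578 0.254 0.081]
 [0.578 0.251 0.081]
 [0.578 0.166 0.09 ]
 [0.578 0.162 0.095]
 [0.579 0.16  0.091]
 [0.579 0.157 0.093]
 [0.574 0.167 0.098]
 [0.576 0.165 0.09 ]
 [0.575 0.162 0.092]
 [0.575 0.159 0.095]
 [0.576 0.156 0.093]
 [0.572 0.167 0.091]
 [0.572 0.164 0.092]
 [0.573 0.162 0.092]
 [0.573 0.159 0.093]
 [0.574 0.156 0.09 ]
 [0.57  0.167 0.089]
 [0.57  0.165 0.089]
 [0.569 0.161 0.094]
 [0.57  0.158 0.094]
 [0.573 0.157 0.081]
 [0.566 0.17  0.089]
 [0.566 0.166 0.092]
 [0.566 0.163 0.093]
 [0.567 0.161 0.091]
 [0.567 0.158 0.091]
 [0.57  0.157 0.081]
 [0.563 0.169 0.089]
 [0.563 0.166 0.093]
 [0.563 0.162 0.097]
 [0.563 0.16  0.096]
 [0.564 0.157 0.093]
 [0.559 0.168 0.096]
 [0.561 0.166 0.091]
 [0.56  0.162 0.094]
 [0.561 0.16  0.093]
 [0.562 0.158 0.088]]
```

Call:
step_arm(
  commands=[
    [-25,-40,0,0,0,0,50],
    [-25,-40,0,0,0,0,50],
    [-25,-40,0,0,0,0,50],
    [-25,-40,0,0,0,0,50],
    [-25,-40,0,0,0,0,50],
  ],
)

```text
clock: 1.65
eef_pos: [0.3898, -0.4038, 0.238]
eef_rot: [-180.0, -0.0, -67.1]
contact_force: [0.8, -0.7, 0.4]
gripper_width: 0.616
```

Call:
step_arm(
  commands=[
    [-25,-40,0,0,0,0,50],
    [-25,-40,0,0,0,0,50],
    [-25,-40,0,0,0,0,50],
    [-25,-40,0,0,0,0,50],
    [0,0,0,0,0,0,50],
  ],
)

```text
clock: 2.15
eef_pos: [0.502, -0.2425, 0.2387]
eef_rot: [-179.7, 0.1, -66.4]
contact_force: [-0.1, 0.6, 0.2]
gripper_width: 0.545
```

```bash
python3 - <<'E'
from h import *
c=cam('wrist','w1.png'); s=arm.sense(); print(s['clock'],s['eef_pos'],s['eef_rot'],s['qpos'])
for n in ['chuck_centre','lever_knob','hub','hub_mouth','jaw0','jaw1','jaw2']:
    print(n,[(np.round(d['location']),round(d['conf'],2)) for d in arm.tip_of(n,'wrist')][:3])
E
```

```text
2.2 [ 0.49980157 -0.24635311  0.23827787] [-1.79879811e+02  1.82137771e-02 -6.65674890e+01] [ 51.11437828  20.54891542 -34.17003875 102.19264958  12.90299286
  61.12158449 -54.19289124]
chuck_centre [(array([ 96., 517.]), 0.63)]
lever_knob [(array([ 57., 250.]), 0.87), (array([ 39., 470.]), 0.85), (array([101., 290.]), 0.2)]
hub []
hub_mouth [(array([118., 304.]), 0.57)]
jaw0 [(array([ 80., 497.]), 0.96), (array([114., 507.]), 0.96), (array([136., 303.]), 0.72)]
jaw1 [(array([ 80., 497.]), 0.96), (array([114., 507.]), 0.96), (array([136., 303.]), 0.72)]
jaw2 [(array([ 80., 497.]), 0.96), (array([114., 507.]), 0.96), (array([136., 303.]), 0.72)]
```

View pics/w1.png

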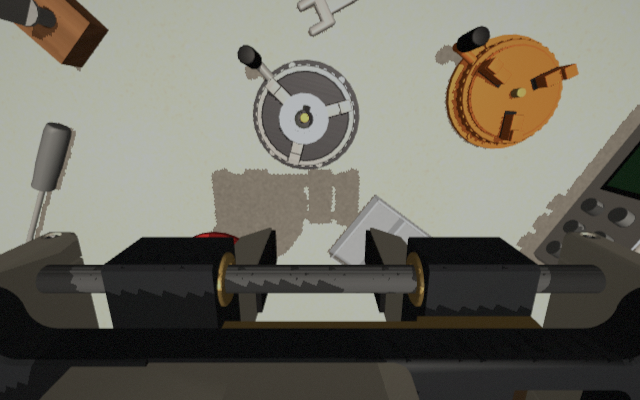

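The picture shows the steel chuck at (row 117, col 305), its knob at (55,249), and the keyway as a dark notch just above the bore at about (107,307). The orange chuck is at right.

```bash
python3 - <<'E'
from h import *
c=cam('wrist'); s=arm.sense()
P=cloud(c)
def fit(m):
    x,y=P[...,0][m],P[...,1][m]; return cv2.minEnclosingCircle(np.c_[x,y].astype(np.float32)), m.sum()
near=np.hypot(P[...,0]-.552,P[...,1]+.193)
m=(P[...,2]>.066)&(P[...,2]<.074)&(near<.045); print('hubtop',fit(m),P[m].mean(0))
m=(P[...,2]>.02)&(P[...,2]<.034)&(near<.06); print('sleeve',fit(m))
m=(P[...,2]>.058)&(P[...,2]<.075)&(np.hypot(P[...,0]-.585,P[...,1]+.12)<.03); print('knob',fit(m),P[m].mean(0),P[m][:,2].max())
print('pix',w(c,118,304,plane=.07),w(c,108,307,plane=.07),w(c,55,249,plane=.068))
im=cv2.resize(c['img'][40:180,220:380],(800,700))[:600,:,::-1]
cv2.imwrite('pics/w1c.png',im)
E
```

```text
hubtop (((0.5546848773956299, -0.20079879462718964), 0.025072256103157997), np.int64(1712)) [ 0.55478587 -0.20068686  0.06881269]
sleeve (((0.5521168112754822, -0.19335879385471344), 0.0597955584526062), np.int64(5062))
knob (((0.587364673614502, -0.12752947211265564), 0.009049276821315289), np.int64(330)) [ 0.58738507 -0.12814769  0.06604101] 0.0689719454684688
pix [ 0.55039476 -0.21218086  0.07      ] [ 0.5603968  -0.21132723  0.07      ] [ 0.58373134 -0.14240277  0.068     ]
```

View pics/w1c.png

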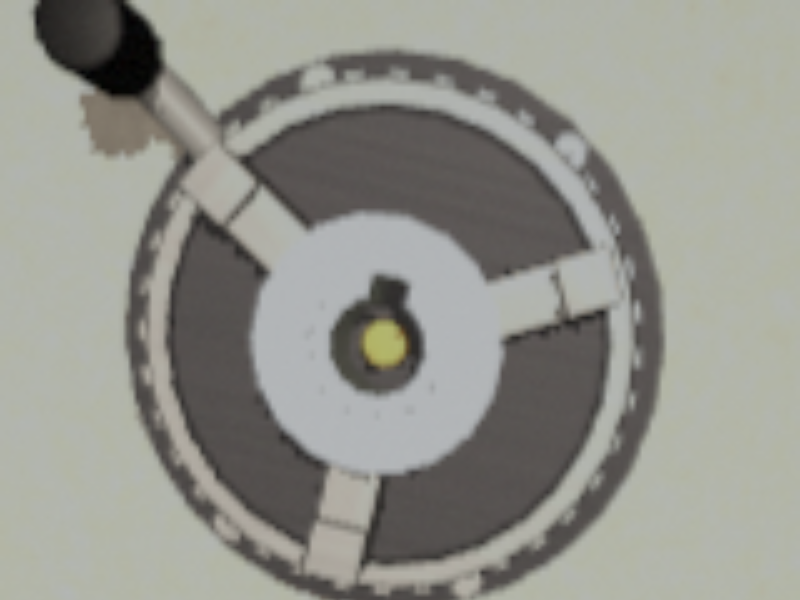

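```bash
cat > m1.py <<'E'
from h import *
def chuck(c,cc=(.555,-.2),kk=None):
    P=cloud(c)
    def fit(m): return np.array(cv2.minEnclosingCircle(np.c_[P[...,0][m],P[...,1][m]].astype(np.float32))[0])
    r=np.hypot(P[...,0]-cc[0],P[...,1]-cc[1])
    m=(P[...,2]>.066)&(P[...,2]<.074)&(r<.045); hub=fit(m)
    # ring: sleeve+face
    m=(P[...,2]>.022)&(P[...,2]<.033)&(r<.075)
    q=P[m][:,:2]
    q=q[(np.hypot(*(q-np.array(cc)).T)<.062)]
    ring=np.array(cv2.minEnclosingCircle(q.astype(np.float32))[0]); 
    m=(P[...,2]>.060)&(P[...,2]<.075)&(r>.065)&(r<.1)
    k=P[m]
    kn=fit(m) if m.any() else None
    return hub,ring,kn,(k[:,2].max() if len(k) else None)
E
python3 - <<'E'
from m1 import *
c=cam('wrist'); s=arm.sense(); print(s['dq'].round(2),s['eef_pos'],s['eef_rot'])
h,r,k,z=chuck(c);print(h,r,k,z, np.hypot(*(k-r)),np.degrees(np.arctan2(*(k-r)[::-1])))
P=cloud(c)
m=(P[...,2]>.02)&(P[...,2]<.032)&(np.hypot(P[...,0]-.555,P[...,1]+.2)<.09)
q=P[m];print(np.percentile(q,[.5,99.5],axis=0))
E
```

```text
[-0.37  0.   -0.23  0.03 -0.05  0.04 -0.05] [ 0.49677535 -0.25181887  0.23768882] [ 1.79991478e+02 -3.17257712e-03 -6.71423031e+01]
[ 0.5545733  -0.20087689] [ 0.55461454 -0.20016667] [ 0.58749872 -0.1270849 ] 0.06883013230843277 0.08013934980100834 65.77396213883542
[[ 0.50136894 -0.25431578  0.02044836]
 [ 0.60931456 -0.13735111  0.03075174]]
```

Call:
step_arm(
  commands=[
    [0,0,0,0,0,-0.149,50],
    [0,0,0,0,0,-0.149,50],
    [0,0,0,0,0,-0.149,50],
    [0,0,0,0,0,-0.149,50],
    [0,0,0,0,0,-0.149,50],
  ],
)

```text
clock: 3.15
eef_pos: [0.4971, -0.2513, 0.2378]
eef_rot: [180.0, -0.0, -24.0]
contact_force: [0.1, 0.4, 0.2]
gripper_width: 0.541
```

Call:
step_arm(
  commands=[
    [6,-30,15,0,0,0,50],
    [6,-30,15,0,0,0,50],
    [6,-30,15,0,0,0,50],
    [6,-30,15,0,0,0,50],
    [6,-30,15,0,0,0,50],
  ],
)

```text
clock: 3.65
eef_pos: [0.587, -0.1264, 0.1621]
eef_rot: [180.0, -0.0, -24.4]
contact_force: [0.6, -0.4, 0.0]
gripper_width: 0.544
```

Call:
step_arm(
  commands=[
    [0,0,0,0,0,0,50],
    [0,0,0,0,0,0,50],
  ],
)

```text
clock: 3.85
eef_pos: [0.5863, -0.126, 0.1622]
eef_rot: [-180.0, 0.1, -24.3]
contact_force: [-0.1, -0.4, -0.1]
gripper_width: 0.544
```

```bash
python3 - <<'E'
from m1 import *
c=cam('wrist','w2.png'); s=arm.sense(); print(s['clock'],s['dq'].round(2),s['eef_pos'],s['eef_rot'],s['qpos'].round(1))
h,r,k,z=chuck(c);print(h,r,k,z)
y=np.radians(s['eef_rot'][2]);d=np.array([.5875,-.1271])-s['eef_pos'][:2]
print(d@[np.cos(y),np.sin(y)],d@[np.sin(y),-np.cos(y)])
E
```

```text
3.9 [ 1.32 -0.87  0.58 -0.09  0.06 -0.06  0.04] [ 0.58624801 -0.12732051  0.16262024] [ 1.79966459e+02  1.70161063e-02 -2.43741233e+01] [ 39.5  32.1 -40.2  99.8  24.1  57.1 -34.1]
[ 0.55481213 -0.20049754] [ 0.55610818 -0.19993259] [ 0.58805156 -0.12674154] 0.0687997926766449
0.0010493935568705436 -0.0007175416057517527
```

View pics/w2.png

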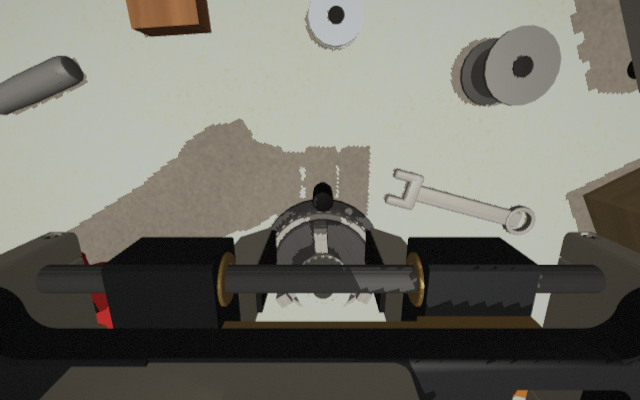

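Call:
step_arm(
  commands=[
    [0.5,-0.4,29,0,0,0,50],
    [0.5,-0.4,29,0,0,0,50],
    [0,0,29,0,0,0,50],
    [0,0,27,0,0,0,50],
    [0,0,0,0,0,0,50],
  ],
)

```text
clock: 4.4
eef_pos: [0.5843, -0.1284, 0.0458]
eef_rot: [179.9, 0.3, -24.5]
contact_force: [-0.6, 0.1, -0.3]
gripper_width: 0.542
```

Call:
step_arm(
  commands=[
    [0,0,0,0,0,0,0],
    [0,0,0,0,0,0,0],
    [0,0,0,0,0,0,0],
    [0,0,0,0,0,0,0],
    [0,0,0,0,0,0,0],
  ],
)

```text
clock: 4.9
eef_pos: [0.5882, -0.1264, 0.0498]
eef_rot: [180.0, -0.1, -24.4]
contact_force: [-2.0, -1.0, 4.9]
gripper_width: 0.189
```

Call:
step_arm(
  commands=[
    [-4,0.1,0,0,0,-0.05,0],
    [-6.4,0.26,0,0,0,-0.08,0],
    [-6.4,0.26,0,0,0,-0.08,0],
    [-6.4,0.26,0,0,0,-0.08,0],
    [0,0,0,0,0,0,0],
  ],
)

```text
clock: 5.4
eef_pos: [0.5665, -0.1201, 0.0498]
eef_rot: [180.0, -0.1, -7.7]
contact_force: [1.3, 0.6, 3.9]
gripper_width: 0.189
```

```bash
cat > k.py <<'E'
from h import *
s=arm.sense();C=np.array([.555,-.2003]);d=s['eef_pos'][:2]-C
print(s['clock'],'r',np.hypot(*d).round(4),'th',np.degrees(np.arctan2(d[1],d[0])).round(2),'yaw',s['eef_rot'].round(2),'F',s['contact_force'].round(1),'T',s['torque'].round(2),'z',s['eef_pos'][2].round(4),'w',s['gripper_width'].round(3),s['qpos'].round(0))
E
python3 k.py
```

```text
Traceback (most recent call last):
  File "k.py", line 3, in <module>
    print(s['clock'],'r',np.hypot(*d).round(4),'th',np.degrees(np.arctan2(d[1],d[0])).round(2),'yaw',s['eef_rot'].round(2),'F',s['contact_force'].round(1),'T',s['torque'].round(2),'z',s['eef_pos'][2].round(4),'w',s['gripper_width'].round(3),s['qpos'].round(0))
                                                                                                                                                                                                                     ^^^^^^^^^^^^^^^^^^^^^^^^
AttributeError: 'float' object has no attribute 'round'
```

Call:
step_arm(
  commands=[
    [-8,0.4,0,0,0,-0.1,0],
    [-8,0.4,0,0,0,-0.1,0],
    [-8,0.4,0,0,0,-0.1,0],
    [-8,0.4,0,0,0,-0.1,0],
    [-8,0.4,0,0,0,-0.1,0],
  ],
)

```text
clock: 5.9
eef_pos: [0.5284, -0.1239, 0.0498]
eef_rot: [179.9, -0.3, 21.0]
contact_force: [4.4, 0.9, 1.8]
gripper_width: 0.191
```

```bash
sed -i "s/s\['gripper_width'\].round(3)/s['gripper_width']/" k.py; python3 k.py
```

```text
5.9 r 0.0809 th 109.21 yaw [179.95  -0.25  21.  ] F [4.4 0.9 1.8] T [ 0.08 -0.97 -0.33] z 0.0498 w 0.19087077375116643 [ 46.  40. -46. 111.  40.  46.  -2.]
```

Call:
step_arm(
  commands=[
    [-5.6,0.2,0,0,0,-0.07,0],
    [-5.6,0.2,0,0,0,-0.07,0],
    [0,0,0,0,0,0,0],
  ],
)

```text
clock: 6.2
eef_pos: [0.5169, -0.129, 0.0497]
eef_rot: [180.0, -0.1, 28.9]
contact_force: [-0.4, 1.3, 7.3]
gripper_width: 0.187
```

```bash
python3 k.py
```

```text
6.2 r 0.0809 th 118.07 yaw [ 1.7996e+02 -1.0000e-01  2.8890e+01] F [-0.4  1.3  7.3] T [ 0.1  -0.15 -0.19] z 0.0497 w 0.18723365672785838 [ 48.  40. -48. 113.  41.  46.   6.]
```

Call:
step_arm(
  commands=[
    [-4,0.1,0,0,0,-0.05,0],
    [0,0,0,0,0,0,0],
  ],
)

```text
clock: 6.4
eef_pos: [0.5138, -0.1308, 0.0497]
eef_rot: [179.9, -0.1, 31.7]
contact_force: [1.1, 0.7, 6.9]
gripper_width: 0.188
```

```bash
python3 k.py
```

```text
6.4 r 0.0808 th 120.68 yaw [ 1.7994e+02 -1.1000e-01  3.1730e+01] F [1.1 0.7 6.9] T [ 0.25 -0.23 -0.21] z 0.0497 w 0.18803483240289365 [ 49.  40. -48. 113.  42.  46.   8.]
```

Call:
step_arm(
  commands=[
    [-4,0.1,0,0,0,-0.05,0],
    [0,0,0,0,0,0,0],
  ],
)

```text
clock: 6.6
eef_pos: [0.5104, -0.133, 0.0497]
eef_rot: [179.9, -0.1, 34.6]
contact_force: [-0.0, 1.1, 7.4]
gripper_width: 0.189
```

```bash
python3 k.py
```

```text
6.6 r 0.0808 th 123.53 yaw [ 1.7994e+02 -1.0000e-01  3.4600e+01] F [-0.   1.1  7.4] T [ 0.28 -0.27 -0.21] z 0.0497 w 0.18859767504311167 [ 50.  40. -49. 113.  42.  46.  11.]
```

Call:
step_arm(
  commands=[
    [-4,0.1,0,0,0,-0.05,0],
    [0,0,0,0,0,0,0],
  ],
)

```text
clock: 6.8
eef_pos: [0.5071, -0.1353, 0.0497]
eef_rot: [179.9, -0.1, 37.5]
contact_force: [1.0, 1.7, 7.8]
gripper_width: 0.182
```

```bash
python3 k.py
```

```text
6.8 r 0.0808 th 126.39 yaw [ 1.7994e+02 -9.0000e-02  3.7470e+01] F [1.  1.7 7.8] T [ 0.3  -0.22 -0.18] z 0.0497 w 0.18214024658670808 [ 51.  40. -50. 114.  43.  46.  14.]
```

Call:
step_arm(
  commands=[
    [-4,0.1,0,0,0,-0.05,0],
    [0,0,0,0,0,0,0],
  ],
)

```text
clock: 7.0
eef_pos: [0.504, -0.1377, 0.0497]
eef_rot: [179.9, -0.1, 40.3]
contact_force: [0.8, 1.7, 8.3]
gripper_width: 0.188
```

```bash
python3 k.py
```

```text
7.0 r 0.0807 th 129.19 yaw [ 1.7994e+02 -1.0000e-01  4.0340e+01] F [0.8 1.7 8.3] T [ 0.38 -0.19 -0.17] z 0.0497 w 0.1884145468702664 [ 52.  40. -50. 114.  43.  47.  16.]
```

Call:
step_arm(
  commands=[
    [-4,0.1,0,0,0,-0.05,0],
    [0,0,0,0,0,0,0],
  ],
)

```text
clock: 7.2
eef_pos: [0.5011, -0.1402, 0.0497]
eef_rot: [179.9, -0.1, 43.2]
contact_force: [0.9, 2.6, 7.7]
gripper_width: 0.189
```

```bash
python3 k.py
```

```text
7.2 r 0.0807 th 131.9 yaw [ 1.7994e+02 -1.1000e-01  4.3210e+01] F [0.9 2.6 7.7] T [ 0.38 -0.24 -0.19] z 0.0497 w 0.18922489423352068 [ 53.  41. -51. 114.  44.  47.  19.]
```

Call:
step_arm(
  commands=[
    [-4,0.1,0,0,0,-0.05,0],
    [0,0,0,0,0,0,0],
  ],
)

```text
clock: 7.4
eef_pos: [0.4987, -0.1427, 0.0497]
eef_rot: [179.9, -0.2, 46.1]
contact_force: [2.5, 3.5, 6.5]
gripper_width: 0.186
```

```bash
python3 k.py
```

```text
7.4 r 0.0806 th 134.35 yaw [ 1.7992e+02 -1.7000e-01  4.6100e+01] F [2.5 3.5 6.5] T [ 0.56 -0.54 -0.2 ] z 0.0497 w 0.18555060613939145 [ 53.  41. -52. 114.  44.  47.  22.]
```

Call:
step_arm(
  commands=[
    [-4,0.1,0,0,0,-0.05,0],
    [0,0,0,0,0,0,0],
  ],
)

```text
clock: 7.6
eef_pos: [0.4963, -0.1453, 0.0497]
eef_rot: [179.9, -0.2, 49.0]
contact_force: [2.8, 3.2, 4.9]
gripper_width: 0.188
```

```bash
python3 k.py
```

```text
7.6 r 0.0804 th 136.84 yaw [179.9   -0.22  48.98] F [2.8 3.2 4.9] T [ 0.66 -0.75 -0.16] z 0.0497 w 0.18751431882200437 [ 54.  41. -52. 115.  45.  47.  25.]
```

Call:
step_arm(
  commands=[
    [-4,0.1,0,0,0,-0.04,0],
    [0,0,0,0,0,0,0],
  ],
)

```text
clock: 7.8
eef_pos: [0.4943, -0.1476, 0.0497]
eef_rot: [179.9, -0.3, 51.3]
contact_force: [5.1, 5.2, 3.0]
gripper_width: 0.187
```

```bash
python3 k.py
```

```text
7.8 r 0.0804 th 139.04 yaw [179.89  -0.3   51.29] F [5.1 5.2 3. ] T [ 0.98 -1.05 -0.18] z 0.0497 w 0.18713739189552017 [ 55.  41. -53. 115.  45.  47.  27.]
```

Call:
step_arm(
  commands=[
    [-4,0.1,0,0,0,-0.03,0],
    [0,0,0,0,0,0,0],
  ],
)

```text
clock: 8.0
eef_pos: [0.4929, -0.1494, 0.0498]
eef_rot: [179.8, -0.5, 53.1]
contact_force: [8.1, 7.7, -0.3]
gripper_width: 0.189
```

```bash
python3 k.py
```

```text
8.0 r 0.0803 th 140.65 yaw [179.85  -0.47  53.06] F [ 8.1  7.7 -0.3] T [ 1.53 -1.63 -0.13] z 0.0498 w 0.1887645454556931 [ 56.  41. -53. 115.  46.  47.  29.]
```

Call:
step_arm(
  commands=[
    [0,0,0,0,0,0,50],
    [0,0,0,0,0,0,50],
    [0,0,0,0,0,0,50],
    [0,0,-30,0,0,0,50],
    [0,0,-45,0,0,0,50],
  ],
)

```text
clock: 8.5
eef_pos: [0.4861, -0.153, 0.1221]
eef_rot: [-179.6, 0.2, 52.9]
contact_force: [1.2, -0.8, -0.1]
gripper_width: 0.532
```

Call:
step_arm(
  commands=[
    [0,20,-45,0,0,0,50],
    [0,40,-45,0,0,0,50],
    [0,45,-25,0,0,0,50],
    [0,45,0,0,0,0,50],
    [0,5,0,0,0,0,50],
  ],
)

```text
clock: 9.0
eef_pos: [0.6087, -0.2468, 0.2301]
eef_rot: [179.9, 0.0, 52.6]
contact_force: [-1.5, -0.3, 0.2]
gripper_width: 0.546
```

Call:
step_arm(
  commands=[
    [0,0,0,0,0,0,70],
    [0,0,0,0,0,0,70],
  ],
)

```text
clock: 9.2
eef_pos: [0.6053, -0.2403, 0.2295]
eef_rot: [-179.9, 0.0, 53.0]
contact_force: [0.2, 0.2, 0.4]
gripper_width: 0.672
```

```bash
python3 - <<'E'
from m1 import *
c=cam('wrist','w3.png'); s=arm.sense(); print(s['clock'],s['dq'].round(2),s['eef_pos'],s['eef_rot'],s['qpos'].round(1))
h,r,k,z=chuck(c);print(h,r,k,z)
C=h
print('th',np.degrees(np.arctan2(*(k-C)[::-1])), np.hypot(*(k-C)))
rr,cc=px(c,[C[0],C[1],.07]);print(rr,cc)
r0,c0=int(rr)-60,int(cc)-60
cv2.imwrite('pics/w3c.png',cv2.resize(c['img'][max(r0,0):r0+120,c0:c0+120],(600,600),interpolation=cv2.INTER_CUBIC)[...,::-1])
# keyway: pixels in annulus 10.5-12.5mm radius: depth below top
P=cloud(c)
best=[]
g=cv2.cvtColor(c['img'],cv2.COLOR_RGB2GRAY).astype(np.float32)
for a in range(0,360,4):
    v=[]
    for rad in (.0108,.0118,.0128):
        q=px(c,[C[0]+rad*np.cos(np.radians(a)),C[1]+rad*np.sin(np.radians(a)),.07])
        v.append(cv2.getRectSubPix(g,(1,1),(float(q[1]),float(q[0])))[0,0])
    best.append((a,int(np.mean(v))))
print(best)
E
```

```text
9.25 [ 0.1  -0.56 -0.3   0.07  0.33 -0.17  0.18] [ 0.6053589  -0.24008382  0.22974482] [-1.79884872e+02  4.99495112e-02  5.30788830e+01] [ 57.9  40.4 -59.8  88.2  35.9  72.5  46. ]
[ 0.55562812 -0.20040731] [ 0.55393142 -0.1981997 ] [ 0.49554563 -0.14729279] 0.06879547071514625
th 138.52246521103248 0.08019387949787544
120.08651419476274 322.42026760271375
[(0, 74), (4, 75), (8, 72), (12, 69), (16, 69), (20, 69), (24, 72), (28, 92), (32, 119), (36, 130), (40, 131), (44, 131), (48, 132), (52, 133), (56, 132), (60, 131), (64, 130), (68, 131), (72, 132), (76, 132), (80, 134), (84, 133), (88, 131), (92, 131), (96, 132), (100, 132), (104, 132), (108, 132), (112, 131), (116, 130), (120, 130), (124, 130), (128, 131), (132, 131), (136, 130), (140, 127), (144, 128), (148, 129), (152, 130), (156, 131), (160, 132), (164, 129), (168, 129), (172, 131), (176, 130), (180, 132), (184, 132), (188, 131), (192, 130), (196, 130), (200, 131), (204, 132), (208, 132), (212, 132), (216, 131), (220, 130), (224, 130), (228, 129), (232, 131), (236, 133), (240, 132), (244, 131), (248, 129), (252, 129), (256, 130), (260, 131), (264, 132), (268, 130), (272, 130), (276, 130), (280, 131), (284, 132), (288, 132), (292, 132), (296, 131), (300, 130), (304, 130), (308, 131), (312, 129), (316, 131), (320, 130), (324, 131), (328, 131), (332, 131), (336, 131), (340, 132), (344, 131), (348, 124), (352, 103), (356, 81)]
```

View pics/w3.png

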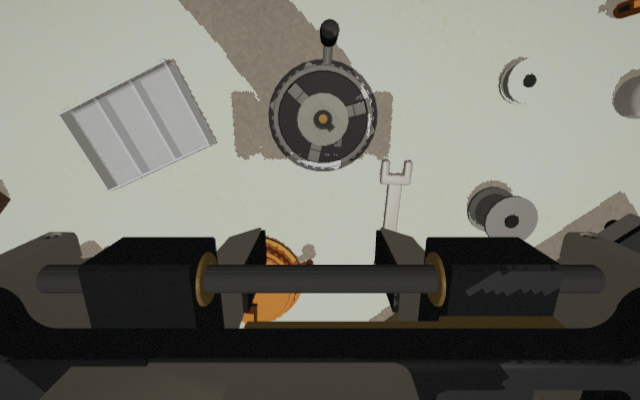

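View pics/w3c.png

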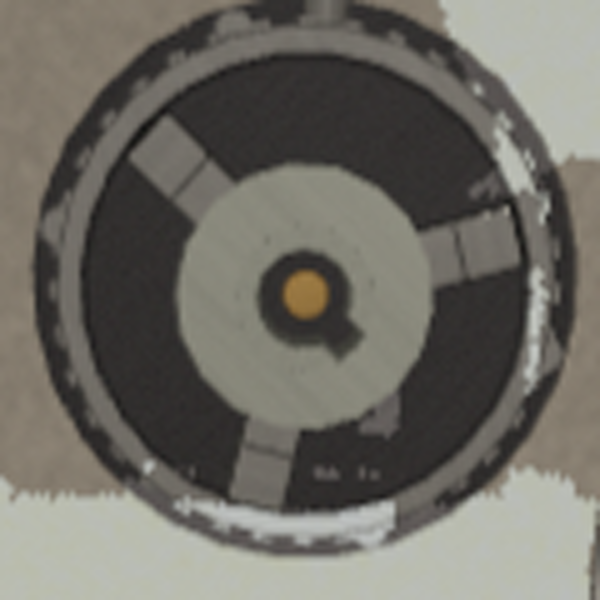

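The chuck is closed: hub at (120,322) now centred, knob swung round to (32,330). The keyway is the dark notch to the lower right of the bore, facing about 11° in the world. Next I look at the rack.

Call:
step_arm(
  commands=[
    [37,-26,-4,0,0,0,60],
    [37,-26,-4,0,0,0,60],
    [37,-26,-4,0,0,0,60],
    [37,-26,-4,0,0,0,60],
    [37,-26,-4,0,0,0,60],
  ],
)

```text
clock: 9.75
eef_pos: [0.6126, -0.0134, 0.2506]
eef_rot: [180.0, 0.1, 53.1]
contact_force: [-0.3, -0.5, -0.5]
gripper_width: 0.655
```

Call:
step_arm(
  commands=[
    [37,-26,-4,0,0,0,60],
    [37,-26,-4,0,0,0,60],
    [0,0,0,0,0,0,60],
    [0,0,0,0,0,0,60],
  ],
)

```text
clock: 10.15
eef_pos: [0.6157, 0.0774, 0.2587]
eef_rot: [180.0, 0.0, 53.3]
contact_force: [-0.1, -1.0, 0.0]
gripper_width: 0.656
```

```bash
python3 - <<'E'
from h import *
c=cam('wrist','w4.png'); s=arm.sense(); print(s['clock'],s['dq'].round(2),s['eef_pos'],s['eef_rot'],s['qpos'].round(1))
for n in ['keyed_shaft_grip','keyed_shaft_collar','plain_shaft_grip','rack']:
    print(n,[(np.round(d['location']),round(d['conf'],2)) for d in arm.tip_of(n,'wrist')][:4])
rr,cc=px(c,[.552,.122,.06]);print(rr,cc)
r0,c0=max(int(rr)-80,0),max(int(cc)-100,0)
cv2.imwrite('pics/w4c.png',cv2.resize(c['img'][r0:r0+150,c0:c0+200],None,fx=4,fy=4,interpolation=cv2.INTER_CUBIC)[...,::-1]);print(r0,c0)
np.save('w4.npy',cloud(c))
E
```

```text
10.2 [ 1.81  0.56  1.45 -0.61  0.25  0.02  0.05] [0.616141   0.07510319 0.25827657] [1.79962406e+02 9.96081789e-02 5.31005979e+01] [ 32.4  36.  -61.8  91.2  32.9  72.9  18.3]
keyed_shaft_grip [(array([ 93., 362.]), 0.71), (array([ 49., 444.]), 0.63), (array([178., 377.]), 0.59)]
keyed_shaft_collar [(array([ 53., 436.]), 0.94), (array([ 94., 357.]), 0.86), (array([176., 373.]), 0.77)]
plain_shaft_grip [(array([117., 286.]), 0.65)]
rack []
104.88130683692465 318.29670600783817
24 218
```

View pics/w4c.png

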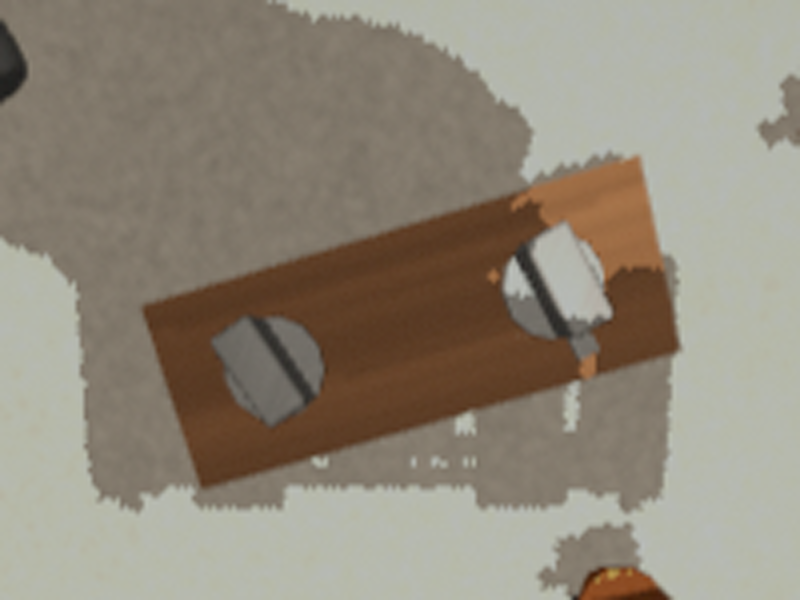

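The right-hand shaft (94,358) has the nose on its collar, pointing lower right to (111,365). The left one (117,286) has none, so the right one is the keyed shaft.

```bash
cat > sh.py <<'E'
from h import *
def shaft(c,cen=(.570,.162)):
    P=cloud(c); r=np.hypot(P[...,0]-cen[0],P[...,1]-cen[1])
    m=(P[...,2]>.084)&(P[...,2]<.1)&(r<.03)
    (x,y),(a,b),ang=cv2.minAreaRect((P[m][:,:2]*1000).astype(np.float32))
    long=ang if a>b else ang+90
    print('tang',x,y,a,b,'long',long,m.sum(),'z',np.median(P[m][:,2]))
    m2=(P[...,2]>.046)&(P[...,2]<.062)&(r<.03)
    q=P[m2]; d=np.hypot(q[:,0]-x/1000,q[:,1]-y/1000); k=d>.017
    print('nose',k.sum(), q[k].mean(0) if k.any() else None, np.degrees(np.arctan2(*(q[k][:,:2].mean(0)-[x/1000,y/1000])[::-1])) if k.any() else None)
    cc=cv2.minEnclosingCircle(q[~k][:,:2].astype(np.float32)); print('collar',cc)
E
python3 - <<'E'
from sh import *
c=cam('wrist'); print(arm.sense()['eef_pos'],arm.sense()['eef_rot']); shaft(c); shaft(c,(.537,.088))
E
```

```text
[0.6171463  0.07318146 0.25804977] [-1.79999469e+02  4.67712190e-02  5.28499728e+01]
tang 568.5581665039062 160.8723907470703 12.021271705627441 25.817138671875 long 173.31060791015625 364 z 0.09072310010168139
nose 23 [0.58735284 0.15856438 0.05444399] -7.000938766642929
collar ((0.5701904296875, 0.16017833352088928), 0.015015639364719391)
tang 540.250732421875 86.22322845458984 12.117329597473145 25.903093338012695 long 177.3854217529297 335 z 0.0908042048202935
nose 0 None None
collar ((0.5402315258979797, 0.08625370264053345), 0.01386134885251522)
```

Call:
step_arm(
  commands=[
    [0,0,0,0,0,-0.133,50],
    [0,0,0,0,0,-0.133,50],
    [0,0,0,0,0,-0.133,50],
    [0,0,0,0,0,-0.132,50],
    [27,-19,20,0,0,0,50],
  ],
)

```text
clock: 10.95
eef_pos: [0.6054, 0.0987, 0.2393]
eef_rot: [179.8, 0.0, 83.0]
contact_force: [0.6, 0.5, -0.4]
gripper_width: 0.547
```

Call:
step_arm(
  commands=[
    [27,-19,35,0,0,0,50],
    [27,-20,35,0,0,0,50],
    [0,0,20,0,0,0,50],
    [0,0,0,0,0,0,50],
    [0,0,0,0,0,0,50],
  ],
)

```text
clock: 11.45
eef_pos: [0.5698, 0.1609, 0.1486]
eef_rot: [180.0, 0.0, 83.3]
contact_force: [-0.4, 0.5, 1.0]
gripper_width: 0.543
```

```bash
cat > to.py <<'E'
import sys
from h import *
def to(x,y):
    s=arm.sense(); a=np.radians(s['eef_rot'][2]); d=np.array([x,y])-s['eef_pos'][:2]
    print(s['clock'],s['eef_pos'].round(4),s['eef_rot'].round(2),'F',s['contact_force'].round(1),'T',s['torque'].round(2),'w',round(s['gripper_width'],3),'dx,dy mm',(1000*d@[np.cos(a),np.sin(a)]).round(2),(1000*d@[np.sin(a),-np.cos(a)]).round(2),s['dq'].round(1).max(),s['qpos'].round(0))
if __name__=='__main__': to(float(sys.argv[1]),float(sys.argv[2]))
E
python3 - <<'E'
from sh import *
from to import to
c=cam('wrist','w5.png');to(.5688,.1607);shaft(c)
E
```

```text
11.5 [0.5704 0.161  0.1494] [ 1.7992e+02 -2.0000e-02  8.3270e+01] F [-0.3 -0.3 -0. ] T [ 0.09 -0.14 -0.  ] w 0.544 dx,dy mm -0.48 -1.55 0.2 [ 26.  43. -64. 101.  43.  64.  31.]
tang 568.1500854492188 161.61814880371094 11.507211685180664 26.377838134765625 long 173.23323822021484 612 z 0.09058045420243024
nose 0 None None
collar ((0.5682169198989868, 0.1611865907907486), 0.013980659656226635)
```

View pics/w5.png

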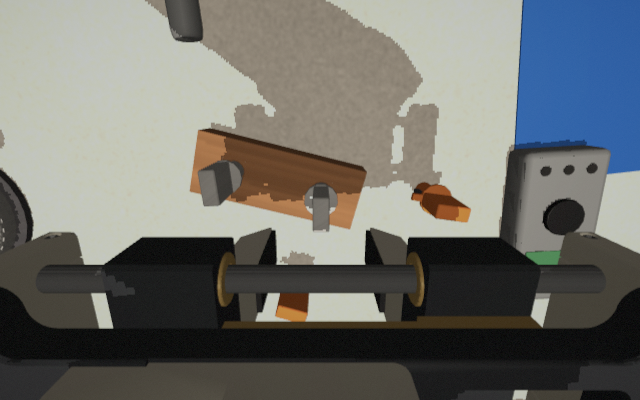

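Call:
step_arm(
  commands=[
    [0,-2,26,0,0,0,50],
    [0,0,26,0,0,0,50],
    [0,0,26,0,0,0,50],
    [0,0,0,0,0,0,50],
  ],
)

```text
clock: 11.9
eef_pos: [0.5666, 0.1601, 0.0687]
eef_rot: [-179.9, 0.1, 83.3]
contact_force: [-0.3, -0.9, -0.7]
gripper_width: 0.539
```

```bash
python3 to.py .5684 .1612
```

```text
11.9 [0.5666 0.1601 0.0687] [-1.7985e+02  1.1000e-01  8.3260e+01] F [-0.3 -0.9 -0.7] T [ 0.05 -0.09 -0.02] w 0.539 dx,dy mm 1.35 1.7 1.9 [ 23.  48. -58. 104.  49.  57.  27.]
```

Close the fingers.

Call:
step_arm(
  commands=[
    [0,0,-1,0,0,0,0],
    [0,0,0,0,0,0,0],
    [0,0,0,0,0,0,0],
    [0,0,0,0,0,0,0],
    [0,0,0,0,0,0,0],
  ],
)

```text
clock: 12.4
eef_pos: [0.5672, 0.1624, 0.0721]
eef_rot: [179.9, -0.0, 83.4]
contact_force: [-0.7, 0.7, 0.3]
gripper_width: 0.159
```

```bash
python3 to.py .5684 .1612
```

```text
12.4 [0.5672 0.1624 0.0721] [ 1.7994e+02 -1.0000e-02  8.3420e+01] F [-0.7  0.7  0.3] T [ 0.1  -0.17  0.05] w 0.159 dx,dy mm -1.05 1.31 0.3 [ 23.  48. -58. 104.  49.  58.  27.]
```

Call:
step_arm(
  commands=[
    [0,0,0,0,0,0,0],
    [0,0,0,0,0,0,0],
    [0,0,-10,0,0,0,0],
    [0,0,-20,0,0,0,0],
    [0,0,-40,0,0,0,0],
  ],
)

```text
clock: 12.9
eef_pos: [0.5649, 0.1616, 0.1407]
eef_rot: [-179.7, 0.1, 83.4]
contact_force: [0.3, -0.5, -2.0]
gripper_width: 0.128
```

Call:
step_arm(
  commands=[
    [0,0,-40,0,0,0,0],
    [0,0,0,0,0,0,0],
    [0,0,0,0,0,0,0],
  ],
)

```text
clock: 13.2
eef_pos: [0.5674, 0.1627, 0.1834]
eef_rot: [179.8, -0.0, 83.4]
contact_force: [-0.9, 0.0, -1.8]
gripper_width: 0.128
```

```bash
python3 - <<'E'
from h import *
from to import to
c=cam('wrist','w6.png');to(.5556,-.2004)
cam('scene','s6.png')
E
```

```text
13.25 [0.5667 0.162  0.1818] [1.7997e+02 4.0000e-02 8.3420e+01] F [-0.6  0.2 -1.8] T [ 0.01 -0.09  0.02] w 0.127 dx,dy mm -361.27 30.52 1.5 [ 27.  41. -66. 100.  41.  67.  33.]
```

View pics/w6.png

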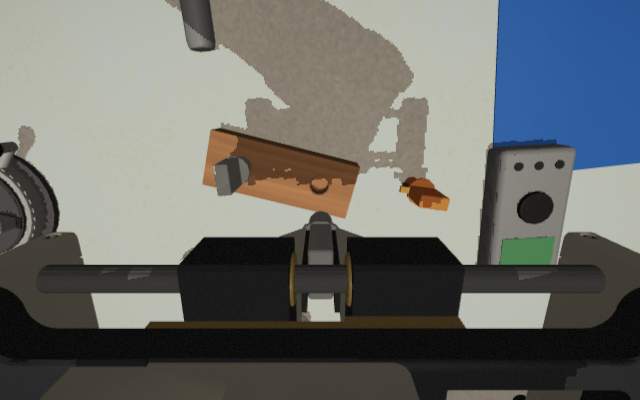

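The shaft is held (grip 11.7 mm, 1.8 N weight) and its hole at (185,320) is empty, with the plain shaft still at (178,231). Next I measure its offset in the hand.

```bash
cat > ih.py <<'E'
from h import *
def inhand():
    c=cam('wrist'); s=arm.sense()
    Rt=R.from_euler('xyz',s['eef_rot'],degrees=True).as_matrix()
    # camera assumed rigid: use tool frame
    P=(cloud(c)-s['eef_pos'])@Rt*1000
    m=(np.abs(P[...,0])<18)&(P[...,1]>-30)&(P[...,1]<10)&(P[...,2]>-25)&(P[...,2]<65)
    q=P[m]
    for z in range(-25,65,3):
        k=q[(q[:,2]>=z)&(q[:,2]<z+3)]
        if len(k)>3: print(z,len(k),'x',k[:,0].min().round(1),k[:,0].max().round(1),'ymin',np.percentile(k[:,1],[2,10,50]).round(1))
    return c,s
if __name__=='__main__': inhand()
E
python3 ih.py
```

```text
-25 76 x -10.2 10.9 ymin [-10.8 -10.6  -9.5]
-22 299 x -11.3 12.0 ymin [-11.3 -10.7  -8.7]
-19 282 x -11.5 12.2 ymin [-11.8 -11.5 -10.1]
-16 138 x -11.7 12.4 ymin [-11.9 -11.6 -10.7]
-13 145 x -12.0 12.6 ymin [-11.9 -11.7 -10.8]
-10 128 x -12.3 12.8 ymin [-11.8 -11.6 -10.6]
-7 134 x -12.5 13.2 ymin [-11.8 -11.6 -10.6]
-4 122 x -12.6 13.9 ymin [-11.9 -11.5 -10.5]
-1 148 x -17.7 17.7 ymin [-11.8 -11.4 -10.4]
2 151 x -17.8 17.9 ymin [-11.7 -11.4 -10.4]
5 109 x -14.5 15.6 ymin [-11.7 -11.5 -10.6]
8 89 x -12.4 14.2 ymin [-11.7 -11.5 -10.5]
11 48 x -9.4 10.0 ymin [-11.6 -11.5 -11.2]
14 87 x -8.5 9.2 ymin [-12.4 -11.7 -10.9]
17 79 x -10.4 10.5 ymin [-12.1 -12.  -10.8]
20 8 x -8.1 9.4 ymin [-11.6 -11.3 -10.2]
35 9 x -2.6 1.9 ymin [-6.6 -6.5 -6.4]
38 29 x -5.8 5.8 ymin [-6.3 -6.2 -5.6]
41 32 x -6.6 7.2 ymin [-6.4 -6.2 -5.6]
44 35 x -7.4 7.3 ymin [-6.2 -6.2 -5.4]
47 33 x -7.5 7.5 ymin [-6.7 -6.3 -5.2]
50 18 x -7.6 7.5 ymin [-6.4 -6.2 -5.5]
```

Call:
step_arm(
  commands=[
    [-45,3.6,0,0,0,0,0],
    [-45,3.6,0,0,0,0,0],
    [-45,3.6,0,0,0,0,0],
    [-45,3.6,0,0,0,0,0],
    [-45,3.6,0,0,0,0,0],
  ],
)

```text
clock: 13.85
eef_pos: [0.5578, -0.065, 0.1801]
eef_rot: [-179.9, -0.0, 83.4]
contact_force: [1.4, -0.1, -1.2]
gripper_width: 0.13
```

Call:
step_arm(
  commands=[
    [-45,3.6,0,0,0,0,0],
    [-45,3.6,0,0,0,0,0],
    [-46,3.6,0,0,0,0,0],
    [0,0,0,0,0,-0.104,0],
    [0,0,0,0,0,-0.104,0],
  ],
)

```text
clock: 14.35
eef_pos: [0.5527, -0.202, 0.1796]
eef_rot: [-179.8, -0.1, 95.3]
contact_force: [0.1, 0.8, -1.9]
gripper_width: 0.131
```

Call:
step_arm(
  commands=[
    [0,0,0,0,0,-0.103,0],
    [0,0,0,0,0,0,0],
    [0,0,0,0,0,0,0],
    [0,0,0,0,0,0,0],
  ],
)

```text
clock: 14.75
eef_pos: [0.5538, -0.1993, 0.1809]
eef_rot: [-180.0, -0.0, 101.2]
contact_force: [0.4, -0.6, -1.5]
gripper_width: 0.129
```

```bash
cat > lk.py <<'E'
from ih import *
from m1 import chuck
from to import to
import sys
c,s=inhand()
cv2.imwrite('pics/%s.png'%sys.argv[1],c['img'][...,::-1])
h,r,k,z=chuck(c,(.5556,-.2004));print('hub',h,k,z)
P=cloud(c);rr=np.hypot(P[...,0]-.5556,P[...,1]+.2004);m=(rr<.032)&(P[...,2]>.066)&(P[...,2]<.073)
q=P[m];print(np.percentile(q,[1,99],axis=0),len(q))
# algebraic circle on far rim
to(.5541,-.2007)
E
python3 lk.py w7
```

```text
-25 72 x -10.1 10.7 ymin [-11.  -10.8  -9.5]
-22 149 x -10.8 11.8 ymin [-11.5 -11.   -9.3]
-19 412 x -11.6 12.1 ymin [-12.1 -11.5  -9.4]
-16 154 x -11.8 12.3 ymin [-12.2 -11.9 -10.9]
-13 134 x -11.9 12.6 ymin [-12.2 -11.9 -10.9]
-10 129 x -12.3 12.8 ymin [-12.2 -12.  -10.9]
-7 131 x -12.5 13.0 ymin [-12.2 -11.9 -10.8]
-4 122 x -12.7 13.3 ymin [-12.1 -11.9 -10.9]
-1 134 x -17.6 17.7 ymin [-12.  -11.8 -10.7]
2 160 x -17.9 17.9 ymin [-12.  -11.8 -10.7]
5 122 x -14.9 17.0 ymin [-12.  -11.8 -10.7]
8 96 x -13.5 12.9 ymin [-12.2 -11.9 -11. ]
11 60 x -10.5 9.9 ymin [-12.1 -12.  -11.5]
14 54 x -9.6 8.5 ymin [-12.2 -11.9 -11.4]
17 106 x -9.3 10.4 ymin [-12.6 -12.3 -10.9]
20 23 x -9.9 8.7 ymin [-12.3 -12.2 -11.7]
35 6 x -2.0 2.5 ymin [-6.6 -6.6 -6.4]
38 23 x -5.2 5.1 ymin [-7.  -6.7 -6.2]
41 29 x -6.0 6.5 ymin [-6.9 -6.6 -5.7]
44 41 x -7.5 7.2 ymin [-6.8 -6.6 -5.9]
47 28 x -6.8 8.1 ymin [-6.6 -6.5 -5.7]
50 25 x -7.6 7.4 ymin [-6.7 -6.6 -5. ]
53 5 x -2.8 6.8 ymin [-6.3 -6.2 -5.8]
hub [ 0.55543751 -0.1999408 ] [ 0.49543527 -0.14694184] 0.06860326006738504
[[ 0.53156375 -0.22310756  0.06697057]
 [ 0.57632785 -0.17631192  0.07030756]] 1814
14.8 [ 0.554  -0.1993  0.1811] [-1.7997e+02 -1.0000e-02  1.0118e+02] F [-0.4  0.7 -1.8] T [ 0.13 -0.21  0.01] w 0.128 dx,dy mm -1.35 -0.13 0.4 [ 65.  45. -71. 100.  45.  70.  83.]
```

View pics/w7.png

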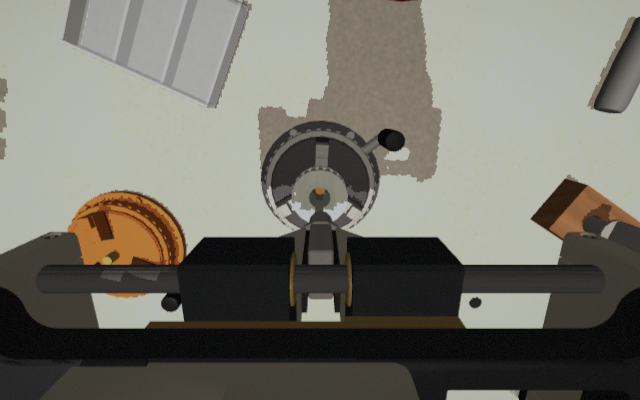

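Call:
step_arm(
  commands=[
    [-0.8,0,16,0,0,0,0],
    [0,0,16,0,0,0,0],
    [0,0,14,0,0,0,0],
    [0,0,0,0,0,0,0],
    [0,0,0,0,0,0,0],
  ],
)

```text
clock: 15.3
eef_pos: [0.5539, -0.1999, 0.1347]
eef_rot: [-180.0, -0.1, 101.3]
contact_force: [-0.0, -0.6, -1.0]
gripper_width: 0.124
```

```bash
python3 - <<'E'
from h import *
from to import to
c=cam('wrist'); to(.5541,-.2003)
cv2.imwrite('pics/w8.png',cv2.resize(c['img'][130:260,240:400],None,fx=4,fy=4,interpolation=cv2.INTER_CUBIC)[...,::-1])
E
```

```text
15.35 [ 0.5544 -0.2     0.1354] [ 1.7999e+02 -3.0000e-02  1.0126e+02] F [-0.2 -1.  -1.6] T [ 0.15 -0.1  -0.03] w 0.132 dx,dy mm -0.2 -0.37 0.1 [ 64.  47. -68. 102.  48.  66.  81.]
```

View pics/w8.png

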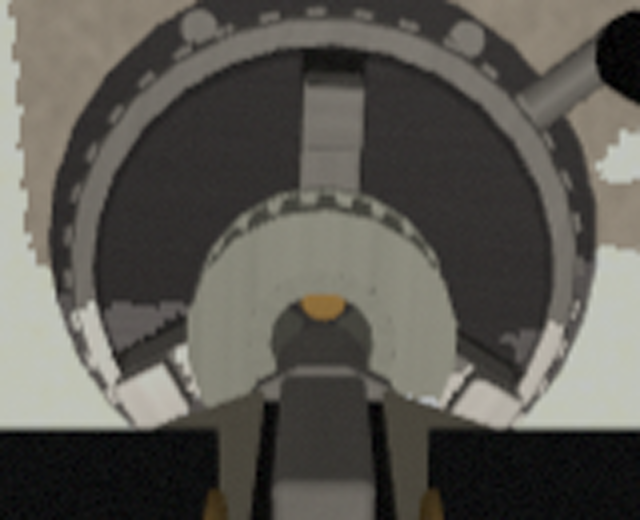

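Here bore and pin (col ≈322 in the crop) line up with the shaft and collar (≈324), so I lower gently.

Call:
step_arm(
  commands=[
    [0,0,6,0,0,0,0],
    [0,0,6,0,0,0,0],
    [0,0,5,0,0,0,0],
    [0,0,3,0,0,0,0],
    [0,0,0,0,0,0,0],
  ],
)

```text
clock: 15.85
eef_pos: [0.5539, -0.2003, 0.1148]
eef_rot: [-180.0, -0.0, 101.2]
contact_force: [-0.5, 0.2, -1.0]
gripper_width: 0.131
```

```bash
python3 to.py .5541 -.2003
```

```text
15.85 [ 0.5539 -0.2003  0.1148] [-1.7996e+02 -2.0000e-02  1.0124e+02] F [-0.5  0.2 -1. ] T [ 0.13 -0.21 -0.03] w 0.131 dx,dy mm -0.05 0.2 0.3 [ 63.  49. -67. 103.  50.  64.  80.]
```

Call:
step_arm(
  commands=[
    [0,0,2,0,0,0,0],
    [0,0,2,0,0,0,0],
    [0,0,2,0,0,0,0],
    [0,0,2,0,0,0,0],
    [0,0,0,0,0,0,0],
  ],
)

```text
clock: 16.35
eef_pos: [0.554, -0.2003, 0.1071]
eef_rot: [-180.0, -0.0, 101.2]
contact_force: [0.6, 0.0, -1.8]
gripper_width: 0.127
```

```bash
python3 to.py .5541 -.2003
```

```text
16.35 [ 0.554  -0.2003  0.1071] [-1.7998e+02 -1.0000e-02  1.0124e+02] F [ 0.6  0.  -1.8] T [ 0.14 -0.07  0.  ] w 0.127 dx,dy mm 0.01 0.05 0.1 [ 63.  49. -66. 103.  51.  64.  80.]
```

Call:
step_arm(
  commands=[
    [0,0,3,0,0,0,0],
    [0,0,3,0,0,0,0],
    [0,0,3,0,0,0,0],
    [0,0,2,0,0,0,0],
    [0,0,0,0,0,0,0],
  ],
)

```text
clock: 16.85
eef_pos: [0.5543, -0.2003, 0.0965]
eef_rot: [-180.0, 0.0, 101.2]
contact_force: [-0.8, 0.5, 3.4]
gripper_width: 0.129
```

```bash
python3 to.py .5541 -.2003
```

```text
16.85 [ 0.5543 -0.2003  0.0965] [-1.7999e+02  1.0000e-02  1.0125e+02] F [-0.8  0.5  3.4] T [0.1 0.2 0. ] w 0.129 dx,dy mm 0.06 -0.17 0.3 [ 62.  50. -65. 103.  51.  63.  79.]
```

Call:
step_arm(
  commands=[
    [0,0,2,0,0,0,0],
    [0,0,2,0,0,0,0],
    [0,0,2,0,0,0,0],
    [0,0,0,0,0,0,0],
  ],
)

```text
clock: 17.25
eef_pos: [0.5544, -0.2003, 0.0908]
eef_rot: [180.0, 0.0, 101.2]
contact_force: [-2.3, 0.1, 8.3]
gripper_width: 0.128
```

```bash
python3 to.py .5541 -.2003
```

```text
17.25 [ 0.5544 -0.2003  0.0908] [1.7999e+02 2.0000e-02 1.0124e+02] F [-2.3  0.1  8.3] T [0.06 0.62 0.03] w 0.128 dx,dy mm 0.09 -0.26 0.4 [ 62.  50. -65. 103.  52.  62.  79.]
```

Call:
step_arm(
  commands=[
    [0,0,1,0,0,0,0],
    [0,0,1,0,0,0,0],
    [0,0,0,0,0,0,0],
  ],
)

```text
clock: 17.55
eef_pos: [0.5544, -0.2003, 0.0898]
eef_rot: [-180.0, 0.1, 101.2]
contact_force: [-4.8, 0.2, 13.1]
gripper_width: 0.128
```

```bash
python3 to.py .5541 -.2003
```

```text
17.55 [ 0.5544 -0.2003  0.0898] [-1.8000e+02  6.0000e-02  1.0125e+02] F [-4.8  0.2 13.1] T [ 0.1   1.18 -0.01] w 0.128 dx,dy mm 0.07 -0.33 0.1 [ 62.  50. -65. 103.  52.  62.  79.]
```

Call:
step_arm(
  commands=[
    [0,0,1,0,0,0,0],
    [0,0,1,0,0,0,0],
    [0,0,0,0,0,0,0],
  ],
)

```text
clock: 17.85
eef_pos: [0.5546, -0.2003, 0.0896]
eef_rot: [-180.0, 0.1, 101.3]
contact_force: [-10.2, -0.2, 27.3]
gripper_width: 0.132
```

```bash
python3 to.py .5541 -.2003
```

```text
17.85 [ 0.5546 -0.2003  0.0896] [-1.7998e+02  1.4000e-01  1.0125e+02] F [-10.2  -0.2  27.3] T [ 0.16  2.3  -0.03] w 0.132 dx,dy mm 0.07 -0.5 0.1 [ 62.  50. -65. 103.  52.  62.  79.]
```

Call:
step_arm(
  commands=[
    [0,-0.7,-0.6,0,0,0,0],
    [0,0,0,0,0,0,0],
    [0,0,0,0,0,0,0],
  ],
)

```text
clock: 18.15
eef_pos: [0.5545, -0.2003, 0.0897]
eef_rot: [179.9, 0.1, 101.3]
contact_force: [-6.8, 0.5, 20.5]
gripper_width: 0.13
```

```bash
python3 ih.py | tail -12;  python3 - <<'E'
from h import *
from to import to
c=cam('wrist'); to(.5541,-.2003)
cv2.imwrite('pics/w9.png',cv2.resize(c['img'][130:260,240:400],None,fx=4,fy=4,interpolation=cv2.INTER_CUBIC)[...,::-1])
c=cam('scene'); cv2.imwrite('pics/s9.png',c['img'][...,::-1]); cv2.imwrite('pics/s9c.png',cv2.resize(c['img'][130:230,220:340],None,fx=6,fy=6,interpolation=cv2.INTER_CUBIC)[...,::-1])
E
```

```text
17 193 x -17.3 17.8 ymin [-22.  -20.1 -12. ]
20 1284 x -18.0 18.0 ymin [-23.2 -21.4 -15.3]
23 26 x -17.3 14.6 ymin [-23.6 -23.2 -21.8]
26 41 x -17.9 15.3 ymin [-23.5 -23.1 -21.8]
29 51 x -17.9 15.5 ymin [-23.5 -23.2 -21.9]
32 65 x -17.5 17.8 ymin [-23.3 -23.  -21. ]
35 115 x -17.7 17.9 ymin [-23.4 -23.1 -20.8]
38 142 x -17.9 17.6 ymin [-23.8 -23.3 -21.2]
41 109 x -3.4 7.5 ymin [-29.8 -29.7 -26.4]
44 99 x -4.0 8.1 ymin [-29.4 -28.9 -25.7]
59 659 x -17.8 17.9 ymin [-29.9 -28.6 -22.9]
62 29 x -18.0 18.0 ymin [-29.7 -28.3 -22.6]
18.25 [ 0.5545 -0.2003  0.0897] [1.7993e+02 1.1000e-01 1.0126e+02] F [-7.3 -0.3 20.8] T [ 0.24  1.49 -0.02] w 0.129 dx,dy mm 0.07 -0.37 0.1 [ 62.  50. -65. 103.  52.  62.  79.]
```

View pics/w9.png

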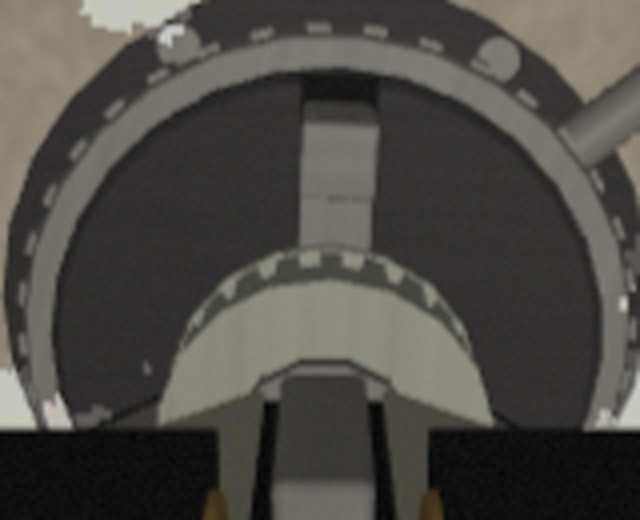

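View pics/s9c.png

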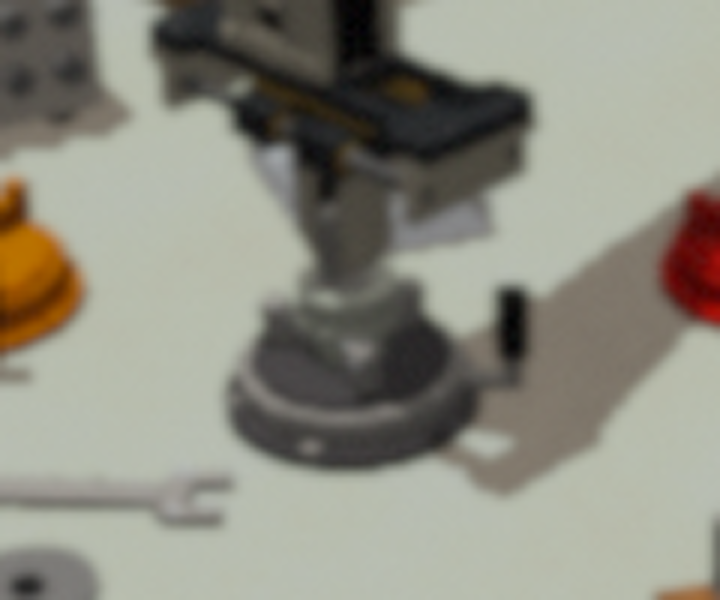

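```bash
python3 - <<'E'
from h import *
from to import to
c=cam('top','t9.png'); to(.5541,-.2003)
print(arm.sign_off())
E
```

```text
18.35 [ 0.5545 -0.2003  0.0897] [1.7993e+02 1.1000e-01 1.0125e+02] F [-6.  -0.2 20.1] T [ 0.15  1.44 -0.04] w 0.127 dx,dy mm 0.09 -0.36 0.1 [ 62.  50. -65. 103.  52.  62.  79.]
the job is handed in; nothing more can be done
None
```

I closed the chuck on the hub, let go of the lever, then put the keyed shaft into the bore and pushed it home. I handed in at 18.4 s, still gripping the shaft and pressing it down.

- **Chuck:** I swung the lever anticlockwise by about 1.30 rad under load. The resistance at the knob rose to about 11 N. After I let go, the camera put the swing at about 1.26 rad, just past the 1.25 or so where the grip is firm. I couldn't measure the sleeve's own angle, so the firm grip rests on the rise in force and the hub being centred.
- **Shaft:** I took the one with the nose on its collar, with the keyway facing about 11° in the world. The key went in without resistance.
- **Fully home:** the sprung pin was felt from a tool height of about 97 mm. The shaft then stopped solid at 89.7 mm, where about 89.5 mm was expected for the collar on the hub. In the pictures the collar lies on the hub's top face.
- **Last reading:** about 20 N pressing down, fingers at 11.7 mm on the 12 mm tang, and no slip seen. A sideways force of about 6 N remained.
- **Other things:** I didn't touch the plain shaft, the look-alikes or the loose items. I didn't measure their positions again at the end.

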